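Lock the stop rail of a sloping fittings shelf with its drop pin

ROBOT

A 6-joint arm with a two-finger parallel gripper is mounted at the origin on the work surface. World frame = base frame: x ahead of the robot, y to its left, z up, the work surface at z = 0. Lengths are in mm, angles in rad, forces in N, time in s.
With the tool pointing down it reaches from about 300 to 850 mm from the base axis. Payload 4.2 kg.
Tool frame: the origin (TCP) lies midway between the tips of the shut fingers; the grasp point (between the pads) lies 19 mm behind it; x points along the fingers, z is the direction in which the jaws open and shut, and the axes are right-handed (so a half turn about x gives the same grasp; the last joint's range is limited). The gripper opens to 91 mm and grips with 3 to 60 N. Pads are 32 mm wide; open, the fingers measure 118 mm over their backs; the gripper's body (76 mm by 178 mm) begins 60 mm behind the grasp point.
Start: joints at [1.237, 0.32, 1.565, -0, 1.257, -0.02], TCP at [177.491, 546.937, 213.976] pointing down, gripper open.
Joint ranges: [-3.11, 3.11], [-0.84, 2.01], [0.21, 2.61], [-1.34, 4.49], [0.05, 2.63], [-2.56, 2.56]. Speed limits (rad/s): [2.57, 2.57, 3.14, 3.14, 3.14, 3.14].

INTERFACE

Orientations are given as a unit quaternion [x, y, z, w].
In Python, from station import sensors, imaging, order gives the robot as it stands.
- The arm moves only by the tool drive_tool, never from a script. Its argument "plan" is a list that holds one entry, the list of rows, each a list of 5 numbers: the shift along the world's x, y, z as a fraction of full scale, then the turn about the world's z as a fraction of full scale, then the closure, from 0 (fully open) to 1 (shut). In form: [[[tx, ty, tz, turn, jaw], ...]]. A call has 1 to 12 rows; each row is the pose to reach, as a shift and turn from the pose measured when the call began; what a row does not reach only later rows make up. Full scale, the value 1, is 0.8 m for a shift and 60 degrees for a turn. A row lasts 1/8 s, in which the tool goes at most 62.5 mm and 10.7 degrees, less where a joint would pass 70% of its speed; a pose out of reach is approached as far as the arm can. A call with a number of a shift or a turn outside -1 to 1 is refused whole. A call with a gripper value outside its range is refused whole. The fingers move at their own pace and stop on an object; the grip force is fixed at half the most. Time passes only in rows, so rows that repeat a pose let the fingers close. It gives the time, the measured TCP pose, the force and the opening at its end, in the units of the state.
- sensors.observe(): the state, without advancing time (a new reading comes with each control period).
- imaging.get_image(name): name is "scene" or "top"; returns the picture (384x512x3 uint8, red, green, blue); there is no depth.
- imaging.camera_params(name): a dict with "camera_matrix" (3x3 intrinsics, pixels), "k1" (the pictures are not rectified: a ray, as slopes to the right and down, at radius r is drawn at 1 + k1 r^2 times it, then the intrinsics apply), "extrinsics" (4x4, takes a point from world to camera coordinates). Camera axes: x right, y down, z forward; pixel columns grow to the right and rows downward; lengths in mm; the calibration is good to about 2 mm. A picture is of the moment at which its call begins. camera_params takes no time and is no camera call.
- order.sign_off(): hands the job in, once; it reports no verdict.
The state is a dict: "t": time; "joint_pos": joint angles; "dq": joint speeds; "joint_torque": joint torques, N m; "tool_pos": TCP position; "tcp_rot": TCP orientation; "force": force on the tool from outside, world axes, zero at the start; "wrist_torque": the same for the moment, N m; "width": finger opening in mm.
Only numpy, scipy, OpenCV 4.12 (cv2) and the standard library are available. Lean on these libraries where they do the work, as an engineer would, in place of code of your own. Each camera call takes 0.05 s, during which the arm holds its last target.

TASK

Lock the green stop rail of the sloping bin shelf: take the long pin with the red handle out of its holder block, put it square through the slot in the rail, feel along the slot with its tip for the hole hidden in the bar underneath, and push it in until its collar sits flat on the rail; then let go of it. Leave the short pin with the black handle in its holder, and do not disturb the pipe pieces on the bench.

Things in the scene. Friction and masses are not known exactly. Their poses are not given: they have to be found in the camera images.
- shelf: Fixed sloping shelf, 360 mm wide (y), rising towards its +x at 32 degrees; origin on the bench plumb below the slot. Along its low front edge runs the green stop rail; two blue bins rest against it, 24 mm up the slope from the slot's centre line. Their lips are level with the rail's top, their sides rise from 45 mm to 95 mm up the slope to 40 mm above it. Back of the bins 255 mm above the bench.
- slot (a point): Centre of the slot in the green stop rail, on its top face, 95 mm above the bench. z stands square off the top face (leans 32 degrees from vertical towards the shelf's -x), y runs along rail and slot, x up the slope. Slot 16 mm wide (x), 72 mm long (y), through the rail's 4 mm thick top. The rail is a fixed channel, 46 mm wide (x), 360 mm long (y), hollow below the slot.
- bar (a point): On the top face of the fixed black bar inside the rail, 30 mm straight below the slot's centre, axes as the slot's. The bar has one round hole, 16 mm diameter, 36 mm deep, square to the rail, on the slot's centre line (x = 0) but anywhere from y = -22 to +22 mm, different each time. Black grease fills it level, so it can't be seen and must be felt for; the rest of the bar is flat and hard.
- pin_grip (a point): Middle of the red handle (cylinder 22 mm diameter, 45 mm long) of the long steel pin, on its axis; z runs from tip to handle. It is 87.5 mm above the tip and 27.5 mm above the collar's underside. Pin 110 mm over all, about 0.14 kg. At the start it stands upright in one of the holder's two holes, its collar on the block.
- pin_tip (a point): Flat end of the long pin, on its axis; z points towards the handle. From here up: round shank 12 mm diameter, 60 mm long, its last 6 mm tapered to a 6 mm wide tip; then a collar 30 mm diameter, 5 mm thick; then the handle.
- shortpin_grip (a point): Middle of the black handle (22 mm diameter, 45 mm long) of the short pin in the holder's other hole: same shape, but its shank is 28 mm long. It belongs to another shelf and stays where it is.
- holder: Aluminium holder block, fixed to the bench, 60 x 150 x 68 mm (x, y, z), with two vertical through holes 15.5 mm in diameter, at y = -42 and +42 mm; origin at the centre of its underside.
- nipple_center (a point): Centre of an upright steel pipe piece, 60 mm in diameter and 100 mm tall, on the bench; leave it standing.
- socket_center (a point): Centre of an upright steel pipe socket, 68 mm in diameter and 50 mm tall, on the bench; leave it.

How it is judged (in metres and radians):
On the way, in this order (a step that is already met when the one before it is completed fails the run):
1. the long pin is lifted clear of its holder (z of pin_tip in the frame of holder above 0.07 m), for 0.1 s.
2. the long pin's tip has gone through the slot, the pin square to the rail, and is not yet home (z of pin_tip in the frame of slot between -0.05 and -0.008 m and x of pin_tip in the frame of slot between -0.009 and 0.009 m and angle between the z axis of pin_tip and the z axis of slot, either way round below 0.3 rad and y of pin_tip in the frame of slot between -0.036 and 0.036 m), for 0.1 s.
At the end, for the whole second after the job is handed in: The long pin stands in the slot and the hidden hole, square to the rail within 8 degrees, collar within 4 mm of the rail's top face, let go; the short pin has moved less than 12 mm and each pipe piece less than 30 mm (z of pin_tip in the frame of slot between -0.064 and -0.056 m and x of pin_tip in the frame of slot between -0.008 and 0.008 m and y of pin_tip in the frame of slot between -0.036 and 0.036 m and angle between the z axis of pin_tip and the z axis of slot, either way round below 0.14 rad and distance of shortpin_grip from where it was at the start of the episode below 0.012 m and distance of each of nipple_center, socket_center from where it was at the start of the episode below 0.03 m); the robot touches nothing.
It fails at once if the short pin is pulled out of its holder or pushed about (distance of shortpin_grip from where it was at the start of the episode above 0.012 m).
It fails at once if a pipe piece on the bench is pushed away or knocked over (distance of any of nipple_center, socket_center from where it was at the start of the episode above 0.03 m).
It also fails if it takes over 56 s, if anything falls off the work surface, if the arm or the gripper's body presses on something with over 40 N, if the wrist force passes 120 N, or if a joint passes its speed limit or range.

## Working session

There is one attempt and no reset: what is moved stays moved. The work goes in short steps, Python scripts to look and compute and a tool call to move; the robot and the scene stay as the last step left them, time stands still between calls to the robot, and variables do not carry over. Pictures are saved under pics/ and viewed, and the job is handed in when it is done.

Besides the shell and the picture viewer there is one more tool, called after ">>>" as a command line: name --argument value ..., lists and objects as JSON in quotes. drive_tool: Moves the arm, as the interface text tells. Its arguments: {"type":"object","properties":{"plan":{"type":"array"}},"required":["plan"]}

```bash
ls; mkdir -p pics
cat > h.py <<'E'
import numpy as np,cv2
from station import sensors,imaging,order
def cam(n):
    p=imaging.camera_params(n);return np.array(p['camera_matrix']),p['k1'],np.array(p['extrinsics'])
def ray(n,u,v):
    K,k,E=cam(n);d=np.linalg.inv(K)@[u,v,1];xd=d[:2]
    x=cv2.undistortPoints(np.array([[[u,v]]],float),K,np.array([k,0,0,0.]),None).ravel()
    R=E[:3,:3];t=E[:3,3];c=-R.T@t;w=R.T@np.array([x[0],x[1],1]);return c,w/np.linalg.norm(w)
def plane(n,u,v,z):
    c,d=ray(n,u,v);return c+d*(z-c[2])/d[2]
def tri(uv1,uv2):
    c1,d1=ray('scene',*uv1);c2,d2=ray('top',*uv2)
    A=np.stack([d1,-d2],1);s=np.linalg.lstsq(A,c2-c1,rcond=None)[0]
    p1=c1+s[0]*d1;p2=c2+s[1]*d2;return (p1+p2)/2,np.linalg.norm(p1-p2)
def proj(n,P):
    K,k,E=cam(n);r=cv2.Rodrigues(E[:3,:3])[0]
    return cv2.projectPoints(np.array(P,float).reshape(-1,1,3),r,E[:3,3],K,np.array([k,0,0,0.]))[0].reshape(-1,2)
def snap(tag):
    o={}
    for n in('scene','top'):
        im=imaging.get_image(n);o[n]=im;cv2.imwrite(f'pics/{tag}_{n}.png',im[:,:,::-1])
    return o
E
python3 - <<'E'
from h import *
np.set_printoptions(precision=2,suppress=True)
snap('a');print(sensors.observe())
for n in('scene','top'):
    K,k,E=cam(n);print(n,K,k,-E[:3,:3].T@E[:3,3],E[:3,:3])
E
```

```text
pics
{'t': 0.1, 'joint_pos': array([ 1.24,  0.32,  1.57,  0.  ,  1.26, -0.02]), 'dq': array([-0., -0., -0.,  0.,  0.,  0.]), 'joint_torque': array([  0.  , -41.33, -23.25,   0.07,   0.04,  -0.  ]), 'tool_pos': array([177.34, 546.5 , 213.21]), 'tcp_rot': array([-0.42,  0.57,  0.42,  0.57]), 'force': array([0.88, 0.48, 0.39]), 'wrist_torque': array([-0.  ,  0.02, -0.  ]), 'width': 90.95551018647964}
scene [[423.67   0.   253.27]
 [  0.   423.67 198.45]
 [  0.     0.     1.  ]] 0.028020929025289288 [792.54 419.17 813.26] [[-0.8   0.6  -0.01]
 [ 0.49  0.65 -0.57]
 [-0.34 -0.46 -0.82]]
top [[497.47   0.   247.32]
 [  0.   497.47 191.52]
 [  0.     0.     1.  ]] -0.16997448365513712 [ 246.42   15.71 1315.16] [[ 0.02 -1.   -0.  ]
 [-0.98 -0.02 -0.19]
 [ 0.19  0.01 -0.98]]
```

View pics/a_scene.png

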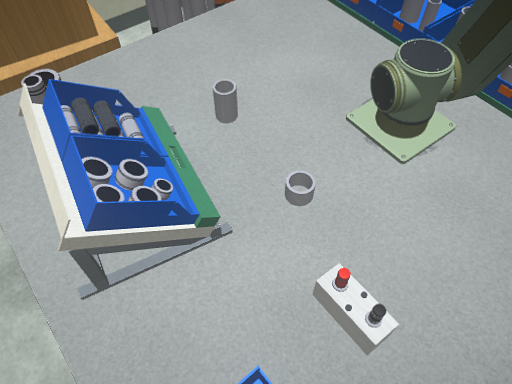

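View pics/a_top.png

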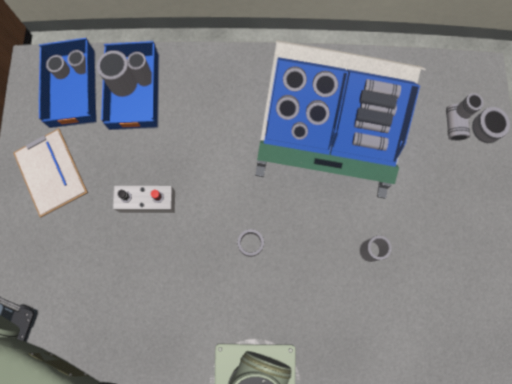

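Both views show the shelf with its green rail nearest the robot. The slot is at about (327,162) in top and (176,150) in scene. The red handle is at about (156,195) in top and (343,275) in scene. I'll zoom in next.

Run:
```python
from h import *
np.set_printoptions(precision=1,suppress=True)
I={n:cv2.imread(f'pics/a_{n}.png') for n in('scene','top')}
a=cv2.resize(I['top'][130:200,250:410],None,fx=5,fy=5,interpolation=cv2.INTER_CUBIC)
cv2.imwrite('pics/z1.png',a)
a=cv2.resize(I['scene'][100:230,130:230],None,fx=4.5,fy=4.5,interpolation=cv2.INTER_CUBIC);cv2.imwrite('pics/z2.png',a)
a=cv2.resize(I['scene'][255:355,300:410],None,fx=5,fy=5,interpolation=cv2.INTER_CUBIC);
b=cv2.resize(I['top'][175:220,100:180],None,fx=5,fy=5,interpolation=cv2.INTER_CUBIC);
c=np.zeros((500,550,3),np.uint8);c[:]=a;cv2.imwrite('pics/z3.png',c);cv2.imwrite('pics/z4.png',b)
for n in I:
    im=I[n].astype(int);B,G,R=im[...,0],im[...,1],im[...,2]
    m=((R>110)&(G<70)&(B<70)).astype(np.uint8)
    k,l,s,ce=cv2.connectedComponentsWithStats(m)
    print(n,s[1:],ce[1:])
    m=((G>R*1.4)&(G>B*1.25)&(G>50)).astype(np.uint8)
    k,l,s,ce=cv2.connectedComponentsWithStats(m);i=1+np.argmax(s[1:,4])
    cn=max(cv2.findContours((l==i).astype(np.uint8),cv2.RETR_EXTERNAL,cv2.CHAIN_APPROX_NONE)[0],key=cv2.contourArea)
    print('green',s[i],cv2.approxPolyDP(cn,4,True).reshape(-1,2).tolist())
```

```text
scene [[352   0   6   3  14]
 [393  21  10  10  59]
 [499  86  13  12  86]
 [342 269   7   3   8]
 [338 270   3   4   4]
 [339 274  11   6  17]
 [337 281  10   5  24]] [[355.    0.8]
 [397.4  25.6]
 [505.1  91.2]
 [345.1 269.5]
 [338.8 271.5]
 [344.6 277.5]
 [341.  283.1]]
green [ 143  107   77  120 1725] [[143, 107], [200, 213], [195, 225], [202, 217], [219, 216], [158, 109]]
top [[ 60 121   1   1   1]
 [ 68 120   2   1   2]
 [125 124   2   1   2]
 [128 124   4   1   4]
 [155 194   5   5   6]] [[ 60.  121. ]
 [ 68.5 120. ]
 [125.5 124. ]
 [129.5 124. ]
 [157.2 196.2]]Traceback (most recent call last):
  File "<stdin>", line 16, in <module>
    return _wrapfunc(a, 'argmax', axis=axis, out=out, **kwds)
    return bound(*args, **kwds)
ValueError: attempt to get argmax of an empty sequence
```

View pics/z1.png

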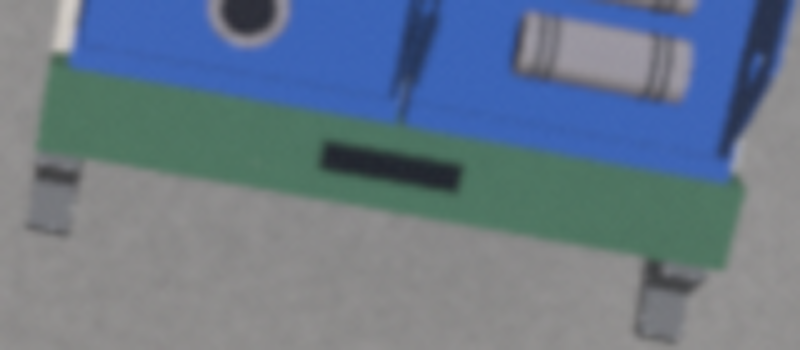

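View pics/z2.png

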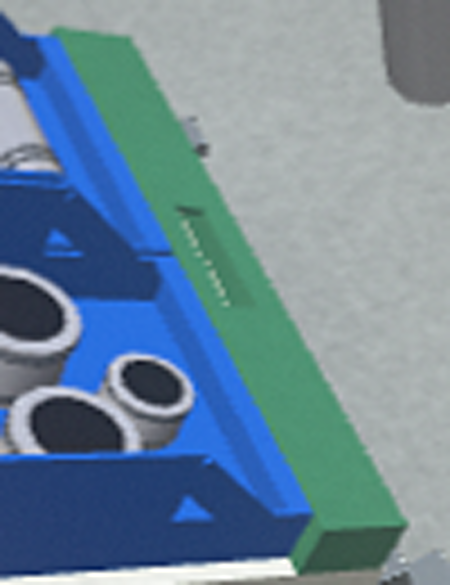

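View pics/z3.png

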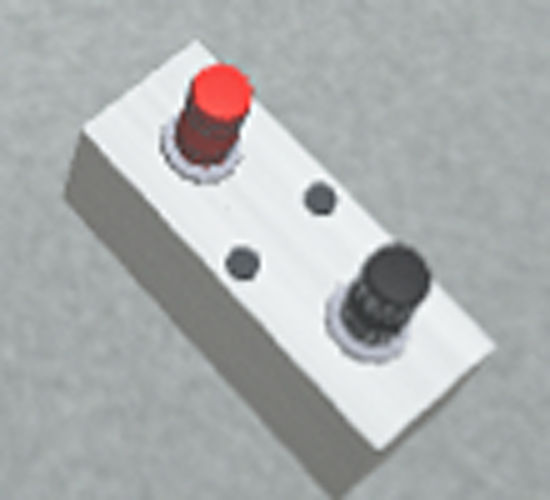

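View pics/z4.png

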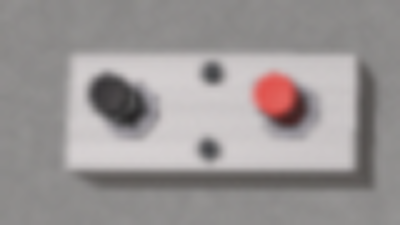

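Slot corners in the zooms: top (323,143), (462,164), (459,190), (321,170); scene (178,207), (200,210), (255,302), (228,305). The red handle's top disc is at zoom scene (222,92) and top (275,97). Holder top corners are also visible in both.

Run:
```python
from h import *
np.set_printoptions(precision=1,suppress=True)
T=lambda p,f,o:((p[0]+.5)/f-.5+o[0],(p[1]+.5)/f-.5+o[1])
t1=lambda p:T(p,5,(250,130)); s2=lambda p:T(p,4.5,(130,100)); s3=lambda p:T(p,5,(300,255)); t4=lambda p:T(p,5,(100,175))
top=[t1(p) for p in[(323,143),(462,164),(459,190),(321,170)]]
# scene order matching: top L end = +y. scene bottom end = ?
sc=[s2(p) for p in[(228,305),(178,207),(200,210),(255,302)]]
print('slot tri');
for a,b in zip(sc,top):print(tri(a,b), plane('top',*b,95))
m=lambda L:tuple(np.mean(L,0))
print('c',tri(m(sc),m(top)),plane('top',*m(top),95),plane('scene',*m(sc),95))
print('rail corners')
for a,b in[((300,563+0),(0,0))]:pass
rt=[t1(p) for p in[(52,57),(743,184),(722,268),(38,152)]]
rs=[s2(p) for p in[(312,514),(52,28),(130,38),(407,523)]]
for a,b in zip(rs,rt):print(tri(a,b))
print('red',tri(s3((222,92)),t4((275,97))), plane('top',*t4((275,97)),118),plane('scene',*s3((222,92)),118))
print('black',tri(s3((398,272)),t4((108,94))))
print('holder')
hs=[s3(p) for p in[(380,450),(83,130),(198,40),(495,347)]]
ht=[t4(p) for p in[(66+4,53),(357,53),(356,170),(66,170)]]
for a,b in zip(hs,ht):print(tri(a,b),plane('top',*b,68),plane('scene',*a,68))
```

```text
slot tri
(array([ 573.8, -142.7,  101.1]), np.float64(1.1047882217060976)) [ 575.9 -143.9   95. ]
(array([ 562.4, -212. ,  102.5]), np.float64(4.522985591862689)) [ 566.2 -214.9   95. ]
(array([ 551.3, -212. ,   92.8]), np.float64(4.2978032163031745)) [ 552.5 -213.1   95. ]
(array([ 560.8, -141.9,   94.8]), np.float64(2.348888837516763)) [ 561.7 -142.7   95. ]
c (array([ 562.1, -177.1,   97.3]), np.float64(3.337194581447486)) [ 564.1 -178.6   95. ] [ 560.4 -177.5   95. ]
rail corners
(array([611.2,  -5.1, 120.6]), np.float64(0.06620100899932801))
(array([ 553.1, -355.2,  110.2]), np.float64(3.7729360016750713))
(array([ 514.7, -349.4,   85.9]), np.float64(4.007584781484022))
(array([570.7,   1.8,  84.1]), np.float64(2.475880417200381))
red (array([472.5, 254. , 117.2]), np.float64(1.4246693190108213)) [472.7 253.2 118. ] [472.4 254.7 118. ]
black (array([472.3, 337.5, 119.5]), np.float64(1.1809591252208085))
holder
(array([502.2, 371.7,  73.5]), np.float64(1.6051824473495686)) [503.7 372.5  68. ] [499.6 372.   68. ]
(array([504.3, 222.4,  71.3]), np.float64(3.1548394500572097)) [505.9 221.6  68. ] [502.  222.8  68. ]
(array([443.6, 220.6,  70. ]), np.float64(3.6755118531696858)) [444.9 219.4  68. ] [441.5 221.5  68. ]
(array([441.8, 370.8,  68.8]), np.float64(1.2822354803702234)) [442.2 370.5  68. ] [441.  371.3  68. ]
```

Run:
```python
from h import *
from scipy.spatial.transform import Rotation as R
np.set_printoptions(precision=3,suppress=True)
s=sensors.observe();M=R.from_quat(s['tcp_rot']).as_matrix();print(M,s['tool_pos'])
z=M[:,2];print('jaw yaw',np.degrees(np.arctan2(z[1],z[0])))
print(np.array([472.5-s['tool_pos'][0],254-s['tool_pos'][1]])/800)
```

```text
[[-0.001 -0.951  0.309]
 [-0.001  0.309  0.951]
 [-1.     0.    -0.002]] [177.344 546.496 213.213]
jaw yaw 72.01960280632086
[ 0.369 -0.366]
```

>>> drive_tool --plan '[[[0.369,-0.366,0,0.147,0.4],[0.369,-0.366,0,0.147,0.4],[0.369,-0.366,0,0.147,0.4],[0.369,-0.366,0,0.147,0.4],[0.369,-0.366,0,0.147,0.4],[0.369,-0.366,0,0.147,0.4],[0.369,-0.366,0,0.147,0.4],[0.369,-0.366,-0.06,0.147,0.4],[0.369,-0.366,-0.08,0.147,0.4],[0.369,-0.366,-0.08,0.147,0.4]]]'

```text
t: 1.35
tool_pos: [471.6, 253.0, 147.6]
tcp_rot: [-0.458, 0.54, 0.458, 0.537]
force: [0.0, -0.2, -0.1]
width: 54.9
```

Run:
```python
from h import *
np.set_printoptions(precision=3,suppress=True)
o=snap('b');s=sensors.observe();print(s['tool_pos'],s['tcp_rot'],s['force'],s['width'])
a=cv2.resize(o['scene'][200:340,270:430],None,fx=4,fy=4,interpolation=cv2.INTER_CUBIC)[:,:,::-1]
cv2.imwrite('pics/b1.png',a)
```

```text
[472.883 253.971 149.715] [-0.459  0.538  0.458  0.538] [-0.805  0.26   0.246] 54.79431913067856
```

View pics/b1.png

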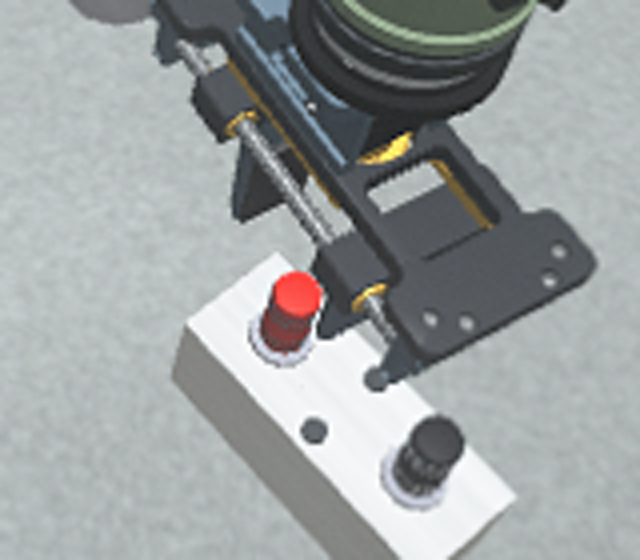

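The open jaws straddle the red handle in line with it, and the black pin is clear. I'll descend and grip.

>>> drive_tool --plan '[[[0,0,-0.05,0,0.4],[0,0,-0.0825,0,0.4],[0,0,-0.0825,0,0.4],[0,0,-0.0825,0,0.4],[0,0,-0.0825,0,1],[0,0,-0.0825,0,1],[0,0,-0.0825,0,1],[0,0,-0.0825,0,1],[0,0,-0.0825,0,1]]]'

```text
t: 2.58
tool_pos: [473.1, 254.2, 84.0]
tcp_rot: [-0.459, 0.538, 0.458, 0.538]
force: [-0.6, 0.6, 0.8]
width: 21.4
```

>>> drive_tool --plan '[[[0,0,0.03,0,1],[0,0,0.0635,0,1],[0,0,0.0635,0,1],[0,0,0.0635,0,1],[0,0,0.0635,0,1]]]'

```text
t: 3.2
tool_pos: [472.2, 253.7, 133.3]
tcp_rot: [-0.459, 0.539, 0.458, 0.537]
force: [0.4, 0.1, -1.4]
width: 21.6
```

Run:
```python
from h import *
np.set_printoptions(precision=3,suppress=True)
o=snap('c');s=sensors.observe();print(s['tool_pos'],s['force'],s['wrist_torque'],s['width'])
a=cv2.resize(o['scene'][180:340,260:420],None,fx=3.7,fy=3.7,interpolation=cv2.INTER_CUBIC)[:,:,::-1]
cv2.imwrite('pics/c1.png',a)
```

```text
[472.549 253.902 133.699] [ 0.146  0.306 -3.098] [-0.026  0.031 -0.02 ] 21.37774456232855
```

View pics/c1.png

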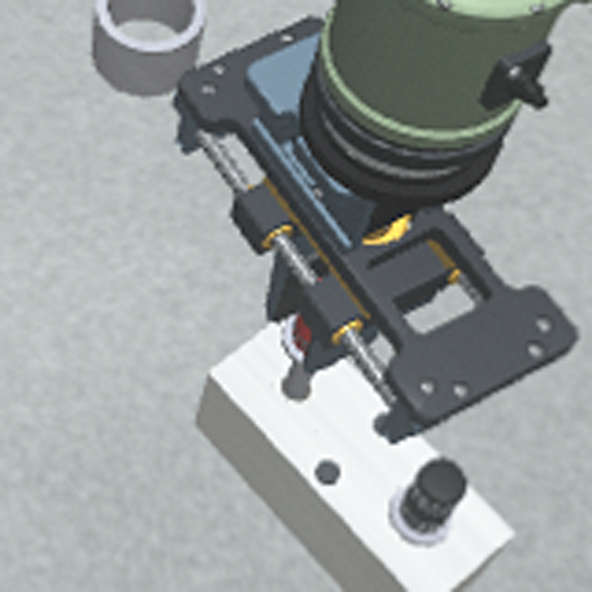

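The pin is lifted with its tip still in the hole, and the shank is visible going into the block. Next I'll tilt it in the grip against the hole's rim.

>>> drive_tool --plan '[[[-0.008,0.0013,0,0,1],[-0.017,0.0028,0,0,1],[-0.025,0.004,-0.001,0,1],[-0.0325,0.0053,-0.002,0,1],[-0.0325,0.0053,-0.002,0,1]]]'

```text
t: 3.92
tool_pos: [446.4, 258.4, 132.4]
tcp_rot: [-0.459, 0.539, 0.458, 0.538]
force: [4.3, -0.3, -0.1]
width: 21.6
```

Run:
```python
from h import *
np.set_printoptions(precision=3,suppress=True)
o=snap('d');s=sensors.observe();print(s['tool_pos'],s['force'],s['wrist_torque'],s['width'])
a=cv2.resize(o['scene'][180:340,260:420],None,fx=3.7,fy=3.7,interpolation=cv2.INTER_CUBIC)[:,:,::-1]
cv2.imwrite('pics/d1.png',a)
```

```text
[446.562 258.426 132.397] [ 3.672 -0.049  0.574] [-0.009 -0.895 -0.036] 21.44040771528977
```

View pics/d1.png

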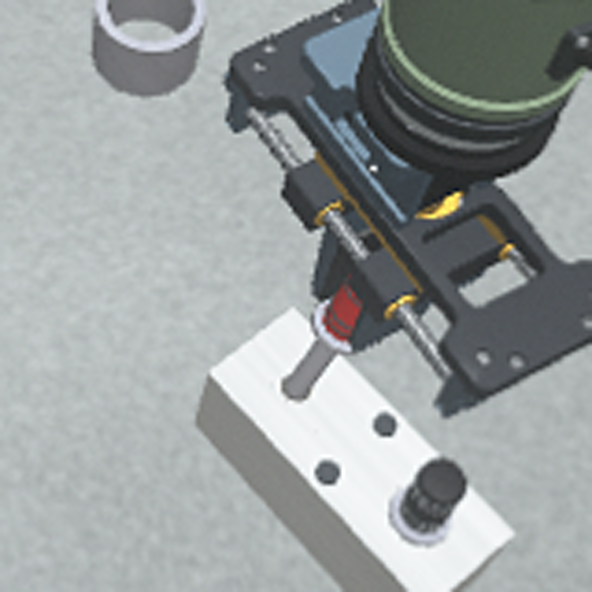

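The pin pivots in the grip as planned, with about 4 N on it. I'll continue to 32–33°.

>>> drive_tool --plan '[[[-0.008,0.0013,-0.0025,0,1],[-0.015,0.0025,-0.005,0,1],[-0.022,0.0036,-0.0085,0,1],[-0.029,0.0047,-0.012,0,1],[-0.029,0.0047,-0.012,0,1]]]'

```text
t: 4.65
tool_pos: [422.5, 262.4, 122.7]
tcp_rot: [-0.458, 0.539, 0.459, 0.538]
force: [2.9, -0.3, 3.6]
width: 21.7
```

Run:
```python
from h import *
np.set_printoptions(precision=3,suppress=True)
s=sensors.observe();print(s['tool_pos'],s['force'],s['wrist_torque'],s['width'])
```

```text
[422.456 262.437 122.658] [ 2.869 -0.271  3.641] [ 0.033 -0.692  0.102] 21.699789912423153
```

>>> drive_tool --plan '[[[-0.01,0.0017,0.017,0,1],[-0.026,0.0043,0.043,0,1],[-0.026,0.0043,0.09,0,1],[-0.026,0.0043,0.14,0,1],[-0.026,0.0043,0.14,0,1],[-0.026,0.0043,0.14,0,1]]]'

```text
t: 5.4
tool_pos: [399.6, 265.1, 232.8]
tcp_rot: [-0.458, 0.541, 0.459, 0.536]
force: [-0.4, -1.2, -2.7]
width: 21.6
```

Run:
```python
from h import *
np.set_printoptions(precision=3,suppress=True)
o=snap('e');s=sensors.observe();print(s['tool_pos'],s['force'],s['wrist_torque'],s['width'])
P=s['tool_pos']
for n in o:
    u,v=proj(n,P)[0];print(n,u,v);u,v=int(u),int(v)
    y0,x0=max(0,v-70),max(0,u-80);print(x0,y0)
    cv2.imwrite(f'pics/e1{n}.png',cv2.resize(o[n][y0:y0+140,x0:x0+160],None,fx=4,fy=4,interpolation=cv2.INTER_CUBIC)[:,:,::-1])
```

```text
[400.015 265.118 232.544] [-0.218  0.111 -2.103] [-0.005  0.019  0.03 ] 21.501169350265
scene 393.6076036183596 222.05763403983386
313 152
top 138.0558171498269 216.3479209934405
58 146
```

View pics/e1scene.png

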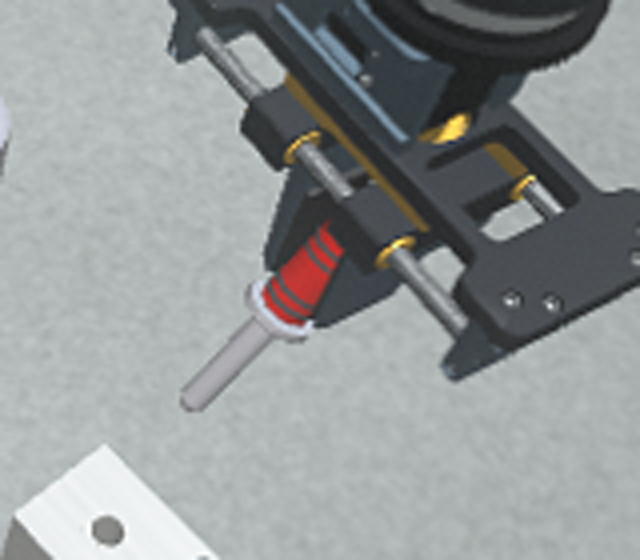

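View pics/e1top.png

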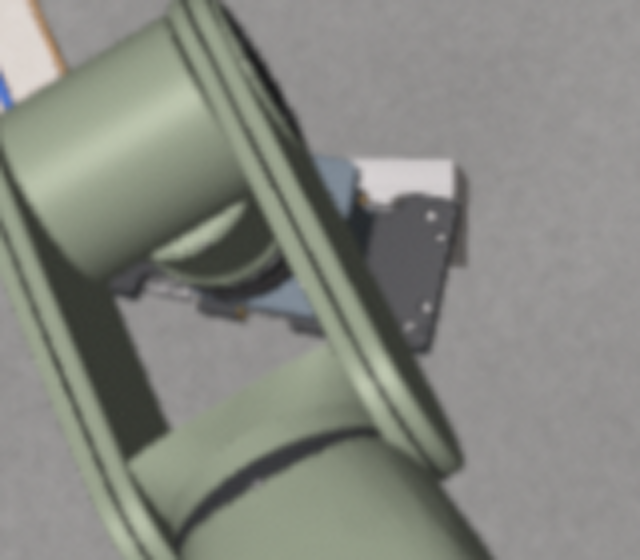

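The scene view shows the pin tilted in the jaws, with its tip at zoom (193,403) and the shank meeting the collar near (266,327). The top view is hidden by the arm. I'll work out the tilt in the grip plane.

Run:
```python
from h import *
np.set_printoptions(precision=2,suppress=True)
yaw=np.radians(-9.2);ys=np.array([-np.sin(yaw),np.cos(yaw),0]);xs=np.array([np.cos(yaw),np.sin(yaw),0])
g=np.array([400.,265.1,232.6+19])
def ip(z):
    u,v=(z[0]+.5)/4-.5+313,(z[1]+.5)/4-.5+152
    c,d=ray('scene',u,v);return c+d*((g-c)@ys)/(d@ys)
P=[ip(z) for z in[(193,403),(266,327),(278,308)]]
for p in P:
    d=p-g;print(p,'rel',d@xs,d[2],'len',np.linalg.norm(d))
for p in P[1:]:
    d=p-P[0];print(np.degrees(np.arctan2(-d@xs,d[2])))
d=g-P[0];print(np.degrees(np.arctan2(-d@xs,d[2])))
```

```text
[448.36 257.27 172.41] rel 48.992243607314606 -79.19429926081361 len 93.12345015671274
[423.29 261.33 215.54] rel 23.59795059117539 -36.062981827628704 len 43.09758613197998
[421.35 261.64 228.95] rel 21.625856152447245 -22.64624219644756 len 31.3134146963646
30.48816936201859
25.82462426573583
31.742321723449713
```

>>> drive_tool --plan '[[[0.122,-0.54,0,0,1],[0.122,-0.54,0,0,1],[0.122,-0.54,0,0,1],[0.122,-0.54,0,0,1],[0.122,-0.54,0,0,1],[0.122,-0.54,0,0,1],[0.122,-0.54,0,0,1],[0.122,-0.54,0,0,1],[0.122,-0.54,-0.03,0,1],[0.122,-0.54,-0.064,0,1],[0.122,-0.54,-0.064,0,1],[0.122,-0.54,-0.064,0,1]]]'

```text
t: 7.0
tool_pos: [497.8, -166.3, 181.8]
tcp_rot: [-0.458, 0.541, 0.459, 0.536]
force: [0.1, -0.6, -1.7]
width: 21.6
```

Run:
```python
from h import *
np.set_printoptions(precision=3,suppress=True)
o=snap('f');s=sensors.observe();print(s['tool_pos'],s['tcp_rot'],s['force'],s['wrist_torque'],s['width'])
for n,(x0,y0) in dict(scene=(120,70),top=(250,90)).items():
    cv2.imwrite(f'pics/f1{n}.png',cv2.resize(o[n][y0:y0+140,x0:x0+160],None,fx=4,fy=4,interpolation=cv2.INTER_CUBIC)[:,:,::-1])
```

```text
[ 498.261 -166.687  182.446] [-0.459  0.54   0.459  0.536] [ 0.934  0.133 -0.764] [ 0.064 -0.02  -0.003] 21.19335231463929
```

View pics/f1scene.png

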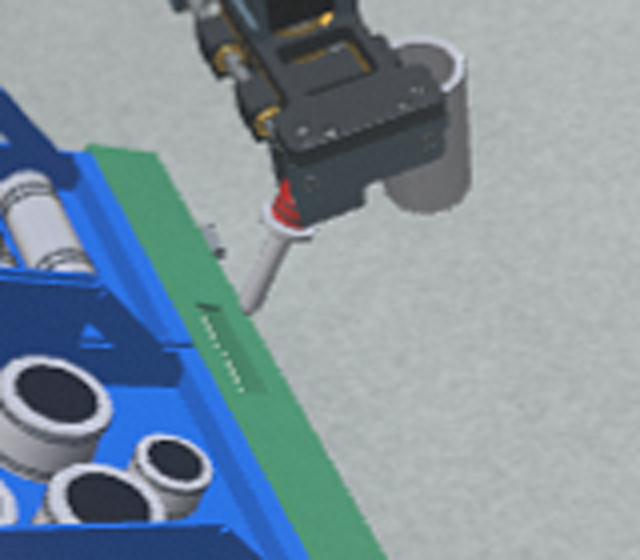

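View pics/f1top.png

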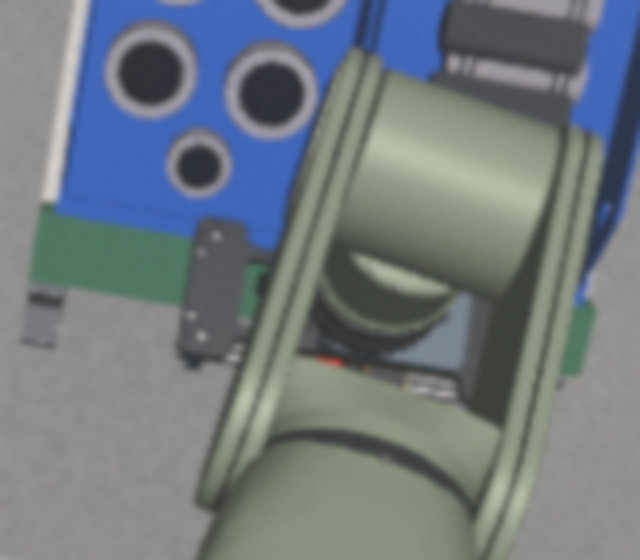

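Here the tip is at scene zoom (250,312), above the rail's front part. The slot spans zoom (205,305) to (255,392).

```bash
cat >> h.py <<'E'
yaw=np.radians(-9.2);ys=np.array([-np.sin(yaw),np.cos(yaw),0]);xs=np.array([np.cos(yaw),np.sin(yaw),0])
th=np.radians(32);ex=np.cos(th)*xs+np.sin(th)*np.array([0,0,1.]);en=-np.sin(th)*xs+np.cos(th)*np.array([0,0,1.])
S=np.array([561.5,-177.5,95.]);F=np.stack([ex,ys,en])
E
python3 - <<'E'
from h import *
np.set_printoptions(precision=2,suppress=True)
g=np.array([498.1,-166.6,182.2+19])
P=[]
for z in[(250,310),(284,240)]:
    c,d=ray('scene',(z[0]+.5)/4-.5+120,(z[1]+.5)/4-.5+70);p=c+d*((g-c)@ys)/(d@ys);P.append(p)
    print(p,'rel',(p-g)@xs,(p-g)[2],'slot',F@(p-S))
d=g-P[0];print(np.degrees(np.arctan2(-d@xs,d[2])),np.linalg.norm(d))
tip=g+49.3*xs-[0,0,80];print(tip,F@(tip-S),proj('scene',tip)*4-[480,280])
E
```

```text
[ 546.1  -174.37  119.17] rel 48.62406443436652 -82.02586163841823 slot [-0.51  0.62 28.82]
[ 520.61 -170.25  160.79] rel 22.800078596645882 -40.41215156076004 slot [-0.35  0.62 77.8 ]
30.659014411966417 95.35481959315092
[ 546.77 -174.48  121.2 ] [ 1.14  0.62 30.18] [[246.81 306.43]]
```

>>> drive_tool --plan '[[[-0.0046,-0.0284,0,0,1],[-0.0046,-0.0284,0,0,1],[0.0111,-0.0309,-0.0254,0,1],[0.0111,-0.0309,-0.0254,0,1],[0.0111,-0.0309,-0.0254,0,1],[0.0111,-0.0309,-0.0254,0,1]]]'

```text
t: 7.85
tool_pos: [507.3, -191.2, 162.9]
tcp_rot: [-0.459, 0.54, 0.458, 0.536]
force: [0.1, -0.5, -1.5]
width: 21.3
```

Run:
```python
from h import *
np.set_printoptions(precision=3,suppress=True)
o=imaging.get_image('scene');s=sensors.observe();print(s['tool_pos'],s['force'],s['wrist_torque'],s['width'])
g=s['tool_pos']+[0,0,19];tip=g+49*xs-[0,0,80.6];print(F@(tip-S))
x0,y0=140,110
cv2.imwrite(f'pics/g1.png',cv2.resize(o[y0:y0+80,x0:x0+80],None,fx=7,fy=7,interpolation=cv2.INTER_CUBIC)[:,:,::-1])
```

```text
[ 507.219 -191.294  162.869] [-0.268 -0.615 -3.038] [ 0.03  -0.    -0.028] 21.6204752481096
[  1.306 -22.295   6.576]
```

View pics/g1.png

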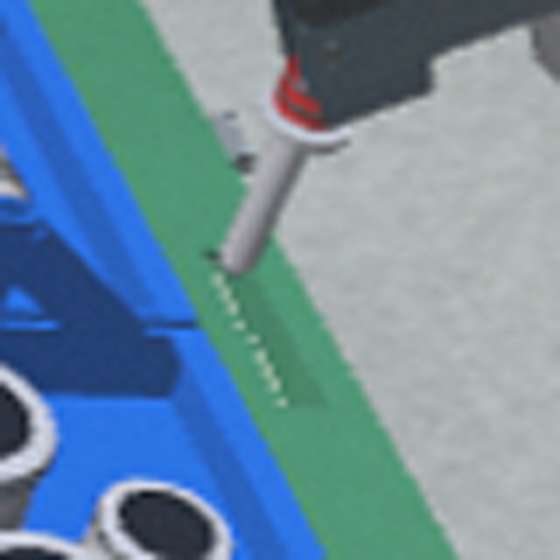

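The tip is just above the slot's far end, at zoom (233,268). The slot corners are near (210,255), (285,405) and (325,405).

Run:
```python
from h import *
np.set_printoptions(precision=2,suppress=True)
px=lambda z:((z[0]+.5)/7-.5+140,(z[1]+.5)/7-.5+110)
g=np.array([507.25,-191.25,162.9+19])
c,d=ray('scene',*px((233,270)));p=c+d*((g-c)@ys)/(d@ys);print('tip',F@(p-S),np.degrees(np.arctan2((p-g)@xs,-(p-g)[2])))
for z in[(210,255),(285,405),(325,405)]:
    c,d=ray('scene',*px(z));p=c+d*((S-c)@en)/(d@en);print(F@(p-S))
```

```text
tip [  3.36 -22.25   5.47] 32.51881872713334
[  3.91 -35.7    0.  ]
[ 6.79 34.8   0.  ]
[-7.89 34.23  0.  ]
```

Run:
```python
from h import *
np.set_printoptions(precision=2,suppress=True)
T=lambda p,f,o:((p[0]+.5)/f-.5+o[0],(p[1]+.5)/f-.5+o[1])
def pl(n,uv):
    c,d=ray(n,*uv);p=c+d*((S-c)@en)/(d@en);return F@(p-S)
print('scene');[print(pl('scene',T(p,4.5,(130,100)))) for p in[(312,514),(52,28),(130,38),(407,523),(228,305),(178,207),(200,210),(255,302)]]
print('top');[print(pl('top',T(p,5,(250,130)))) for p in[(52,57),(743,184),(722,268),(38,152),(323,143),(462,164),(459,190),(321,170)]]
```

```text
scene
[ 22.76 169.43  -0.  ]
[  21.28 -179.59   -0.  ]
[ -24.9  -179.97    0.  ]
[-24.76 177.9    0.  ]
[ 6.76 34.67 -0.  ]
[  4.41 -36.98   0.  ]
[ -7.66 -35.8   -0.  ]
[-9.65 31.9   0.  ]
top
[ 29.05 178.46  -0.  ]
[  26.26 -178.07   -0.  ]
[ -19.58 -178.59   -0.  ]
[-21.68 177.73   0.  ]
[ 8.83 35.92 -0.  ]
[ 10.61 -35.41  -0.  ]
[ -3.19 -36.8    0.  ]
[-5.39 34.18  0.  ]
```

>>> drive_tool --plan '[[[-0.0031,0.0005,-0.002,0,1],[-0.0031,0.0005,-0.002,0,1],[0.001,-0.0002,-0.0085,0,1],[0.0047,-0.0008,-0.0147,0,1],[0.0086,-0.0014,-0.0211,0,1],[0.0086,-0.0014,-0.0211,0,1],[0.0086,-0.0014,-0.0211,0,1]]]'

```text
t: 8.78
tool_pos: [514.1, -192.4, 145.9]
tcp_rot: [-0.459, 0.54, 0.459, 0.536]
force: [0.4, -0.0, -1.0]
width: 21.5
```

Run:
```python
from h import *
np.set_printoptions(precision=3,suppress=True)
o=imaging.get_image('scene');s=sensors.observe();print(s['tool_pos'],s['force'],s['wrist_torque'],s['width'])
g=s['tool_pos']+[0,0,19];tip=g+49*xs-[0,0,80.6];print(F@(tip-S))
x0,y0=140,110
cv2.imwrite(f'pics/h1.png',cv2.resize(o[y0:y0+80,x0:x0+80],None,fx=7,fy=7,interpolation=cv2.INTER_CUBIC)[:,:,::-1])
```

```text
[ 514.166 -192.448  146.084] [ 0.997  0.275 -2.367] [-0.015 -0.001 -0.003] 21.433816439966844
[ -1.617 -22.323 -11.39 ]
```

View pics/h1.png

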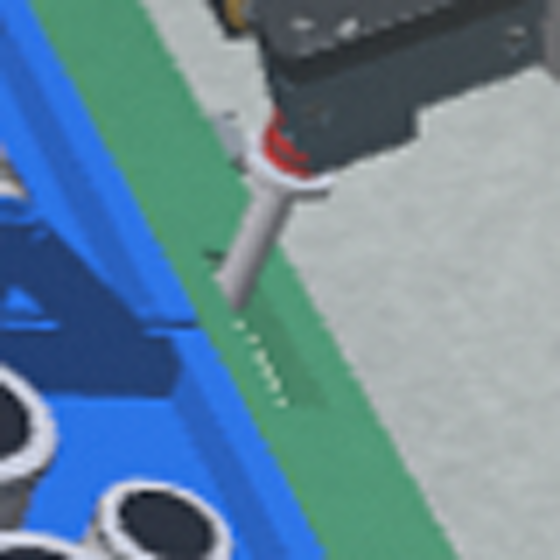

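The shank is through the slot with no contact force. I'll go on down towards the bar.

>>> drive_tool --plan '[[[0.004,-0.0006,-0.0065,0,1],[0.0085,-0.0014,-0.0138,0,1],[0.0105,-0.0017,-0.017,0,1],[0.0105,-0.0017,-0.017,0,1],[0.0105,-0.0017,-0.017,0,1]]]'

```text
t: 9.45
tool_pos: [522.3, -193.7, 132.5]
tcp_rot: [-0.459, 0.54, 0.459, 0.536]
force: [-2.2, 0.7, 1.4]
width: 21.6
```

```bash
cat > st.py <<'E'
from h import *
np.set_printoptions(precision=2,suppress=True)
s=sensors.observe();print(s['t'],s['tool_pos'],'F',s['force'],'slotF',F@s['force'],s['wrist_torque'],s['width'])
g=s['tool_pos']+[0,0,19];tip=g+49*xs-[0,0,80.6];print('tip',F@(tip-S))
E
python3 st.py
```

```text
9.45 [ 522.29 -193.74  132.54] F [-2.2   0.69  1.42] slotF [-1.18  0.33  2.41] [ 0.06  0.4  -0.01] 21.632263477118485
tip [ -1.82 -22.3  -27.24]
```

>>> drive_tool --plan '[[[0.0016,-0.0003,-0.0027,0,1],[0.0016,-0.0003,-0.0027,0,1]]]'

```text
t: 9.7
tool_pos: [522.4, -193.8, 132.2]
tcp_rot: [-0.459, 0.541, 0.459, 0.536]
force: [-7.6, 2.2, 12.4]
width: 21.6
```

```bash
python3 st.py
```

```text
9.7 [ 522.42 -193.8   132.22] F [-7.6   2.21 12.41] slotF [-0.08  0.96 14.68] [0.3  1.26 0.09] 21.562681162710984
tip [ -1.87 -22.34 -27.58]
```

The tip is on the hard bar: 14.7 N, square to the rail. I'll slide towards +y under light pressure.

>>> drive_tool --plan '[[[0.0009,0.002,-0.0013,0,1],[0.0013,0.0041,-0.0013,0,1],[0.0018,0.0061,-0.0013,0,1],[0.0018,0.0061,-0.0013,0,1]]]'

```text
t: 10.2
tool_pos: [522.9, -191.6, 132.5]
tcp_rot: [-0.46, 0.542, 0.458, 0.534]
force: [-6.7, -5.2, 7.2]
width: 21.2
```

```bash
python3 st.py
```

```text
10.2 [ 522.88 -191.56  132.48] F [-6.73 -5.23  7.17] slotF [-1.13 -6.24  9.16] [-1.48  1.28 -0.34] 21.23828435847871
tip [ -1.65 -20.06 -27.41]
```

>>> drive_tool --plan '[[[-0.0013,0.0002,0.0021,0,1],[-0.0001,0.0076,0.0021,0,1],[-0.0001,0.0076,0.0021,0,1],[0.0028,0.0071,-0.0027,0,1],[0.0028,0.0071,-0.0027,0,1],[0.0028,0.0071,-0.0027,0,1]]]'

```text
t: 10.95
tool_pos: [524.0, -185.3, 132.4]
tcp_rot: [-0.459, 0.542, 0.459, 0.533]
force: [-7.8, 2.1, 12.8]
width: 21.3
```

```bash
python3 st.py
```

```text
10.95 [ 524.01 -185.27  132.35] F [-7.79  2.07 12.84] slotF [ 0.    0.8  15.14] [0.48 1.23 0.08] 21.33737130377079
tip [ -1.63 -13.66 -27.58]
```

Still hard bar at y of about -14. I'll probe further along.

>>> drive_tool --plan '[[[-0.0013,0.0002,0.0021,0,1],[-0.0001,0.0076,0.0021,0,1],[-0.0001,0.0076,0.0021,0,1],[0.0028,0.0071,-0.0027,0,1],[0.0028,0.0071,-0.0027,0,1],[0.0028,0.0071,-0.0027,0,1]]]'

```text
t: 11.7
tool_pos: [524.9, -179.1, 132.1]
tcp_rot: [-0.459, 0.543, 0.459, 0.533]
force: [-8.0, 3.2, 14.2]
width: 21.2
```

```bash
python3 st.py
```

```text
11.7 [ 524.91 -179.14  132.08] F [-7.97  3.18 14.15] slotF [ 0.4   1.86 16.44] [0.53 1.31 0.1 ] 21.208203746341827
tip [ -1.85  -7.47 -27.76]
```

>>> drive_tool --plan '[[[-0.0013,0.0002,0.0021,0,1],[-0.0001,0.0076,0.0021,0,1],[-0.0001,0.0076,0.0021,0,1],[0.0028,0.0071,-0.0027,0,1],[0.0028,0.0071,-0.0027,0,1],[0.0028,0.0071,-0.0027,0,1]]]'

```text
t: 12.45
tool_pos: [527.1, -173.5, 129.7]
tcp_rot: [-0.459, 0.543, 0.459, 0.533]
force: [0.0, 0.0, -0.9]
width: 21.4
```

```bash
python3 st.py
```

```text
12.45 [ 527.13 -173.53  129.68] F [ 0.03  0.04 -0.91] slotF [-0.46  0.04 -0.78] [-0.    0.02 -0.07] 21.37544061599879
tip [ -2.02  -1.58 -30.49]
```

The tip dropped 3 mm with no force, so the hole is at y of about -1.6 or slightly more. I'll go deeper and watch the side force.

>>> drive_tool --plan '[[[0.0016,-0.0003,-0.0027,0,1],[0.0033,-0.0005,-0.0053,0,1],[0.0033,-0.0005,-0.0053,0,1],[0.0033,-0.0005,-0.0053,0,1]]]'

```text
t: 12.95
tool_pos: [529.7, -173.8, 125.3]
tcp_rot: [-0.459, 0.543, 0.46, 0.533]
force: [0.4, 0.4, -3.2]
width: 21.2
```

```bash
python3 st.py
```

```text
12.95 [ 529.73 -173.82  125.33] F [ 0.44  0.4  -3.2 ] slotF [-1.38  0.46 -2.91] [0.19 0.01 0.08] 21.180702400149748
tip [ -2.11  -1.45 -35.56]
```

>>> drive_tool --plan '[[[0.0033,-0.0005,-0.0053,0,1],[0.0065,-0.0011,-0.0106,0,1],[0.0085,-0.0014,-0.0138,0,1],[0.0085,-0.0014,-0.0138,0,1],[0.0085,-0.0014,-0.0138,0,1]]]'

```text
t: 13.58
tool_pos: [536.5, -174.9, 114.2]
tcp_rot: [-0.458, 0.543, 0.46, 0.533]
force: [-0.4, 0.7, -2.5]
width: 21.2
```

```bash
python3 st.py
```

```text
13.575 [ 536.51 -174.89  114.18] F [-0.44  0.66 -2.54] slotF [-1.81  0.58 -1.87] [0.23 0.04 0.1 ] 21.244626895950322
tip [ -2.2   -1.41 -48.65]
```

Free all the way, with about 9 mm left. The last stretch goes slightly past contact.

>>> drive_tool --plan '[[[0.0033,-0.0005,-0.0053,0,1],[0.0052,-0.0009,-0.0085,0,1],[0.0068,-0.0011,-0.011,0,1],[0.0068,-0.0011,-0.011,0,1],[0.0068,-0.0011,-0.011,0,1]]]'

```text
t: 14.2
tool_pos: [540.6, -175.6, 107.0]
tcp_rot: [-0.458, 0.543, 0.46, 0.532]
force: [-7.9, 2.8, 10.6]
width: 21.2
```

```bash
python3 st.py
python3 - <<'E'
from h import *
o=imaging.get_image('scene');x0,y0=140,110
cv2.imwrite(f'pics/i1.png',cv2.resize(o[y0:y0+80,x0:x0+80],None,fx=7,fy=7,interpolation=cv2.INTER_CUBIC)[:,:,::-1])
E
```

```text
14.2 [ 540.61 -175.59  107.02] F [-7.87  2.78 10.58] slotF [-1.36  1.49 13.33] [0.47 1.07 0.01] 21.20076630943117
tip [ -2.47  -1.46 -56.92]
```

View pics/i1.png

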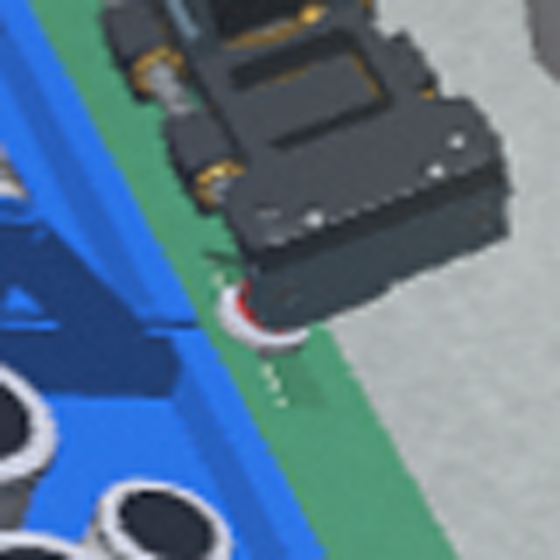

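The collar is on the rail, at zoom (262,320), with 13 N reaction square to it. One more push, then unload and open.

>>> drive_tool --plan '[[[0.002,-0.0003,-0.0032,0,1],[0.002,-0.0003,-0.0032,0,1],[0.0,0.0,0.0,0,1],[0,0,0,0,0.4],[0,0,0,0,0.4],[0,0,0,0,0.4],[0,0,0,0,0.4]]]'

```text
t: 15.12
tool_pos: [540.8, -175.7, 106.9]
tcp_rot: [-0.458, 0.543, 0.46, 0.532]
force: [-0.5, -0.6, 0.3]
width: 54.0
```

```bash
python3 st.py
```

```text
15.125 [ 540.79 -175.71  106.91] F [-0.53 -0.62  0.32] slotF [-0.19 -0.7   0.49] [0.04 0.02 0.02] 53.99343209172238
tip [ -2.36  -1.54 -57.12]
```

>>> drive_tool --plan '[[[0,0,0.05,0,0.4],[0,0,0.12,0,0.4],[0,0,0.17,0,0.4],[-0.05,0,0.2,0,0.4],[-0.1,0.07,0.2,0,0.4],[-0.1,0.14,0.2,0,0.4],[-0.1,0.2,0.2,0,0.4],[-0.1,0.2,0.2,0,0.4],[-0.1,0.2,0.2,0,0.4]]]'

```text
t: 16.25
tool_pos: [460.9, -16.0, 266.9]
tcp_rot: [-0.458, 0.543, 0.46, 0.532]
force: [0.1, -0.3, 0.7]
width: 54.9
```

Run:
```python
from h import *
o=snap('j')
x0,y0=130,100
cv2.imwrite(f'pics/j1.png',cv2.resize(o['scene'][y0:y0+100,x0:x0+100],None,fx=6,fy=6,interpolation=cv2.INTER_CUBIC)[:,:,::-1])
x0,y0=260,120
cv2.imwrite(f'pics/j2.png',cv2.resize(o['top'][y0:y0+100,x0:x0+150],None,fx=5,fy=5,interpolation=cv2.INTER_CUBIC)[:,:,::-1])
```

```text
(no output)
```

View pics/j1.png

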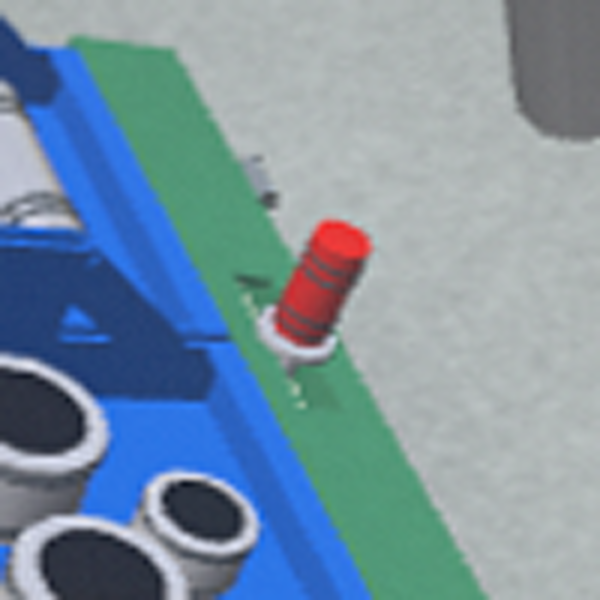

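View pics/j2.png

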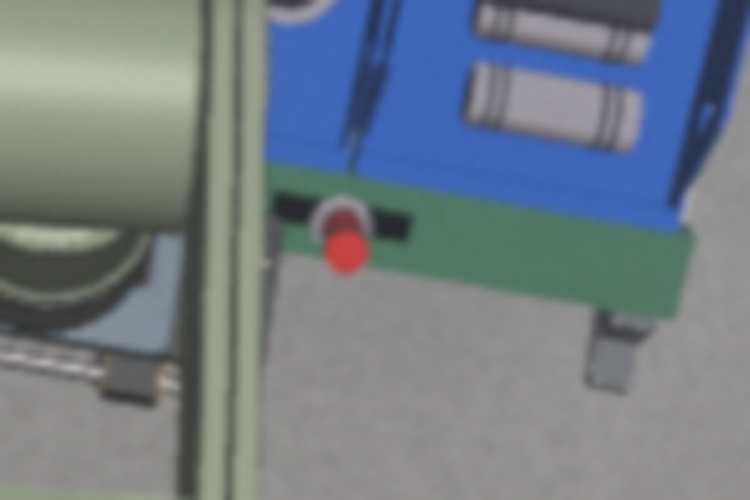

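View pics/j_scene.png

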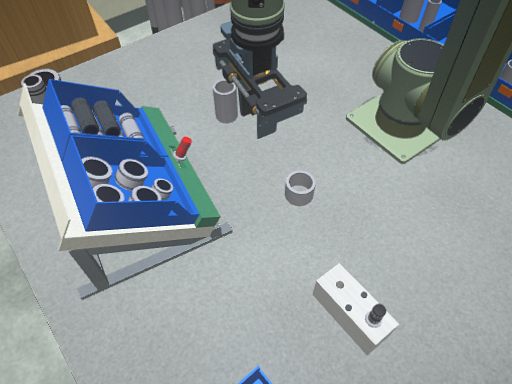

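The pin stands in the slot, the black pin and pipe pieces are unmoved, and the arm is clear. But a bit of grey shows under the collar at zoom (290,365), so I'll measure whether it's really seated.

Run:
```python
from h import *
np.set_printoptions(precision=2,suppress=True)
T=lambda p,f,o:((p[0]+.5)/f-.5+o[0],(p[1]+.5)/f-.5+o[1])
s=T((343,241),6,(130,100));t=T((347,251),5,(260,120))
p,e=tri(s,t);print('handle top',p,e,F@(p-S))
# expected image of home pin: collar & handle top in both views, for hole y=-1.5
im={'scene':cv2.imread('pics/j_scene.png'),'top':cv2.imread('pics/j_top.png')}
I=cv2.imread('pics/j_scene.png');x0,y0=160,130
a=cv2.resize(I[y0:y0+40,x0:x0+50],None,fx=14,fy=14,interpolation=cv2.INTER_CUBIC);cv2.imwrite('pics/k1.png',a)
pp=lambda y,h:S+y*ys+h*en
# axis pixel of collar bottom / handle top, scene; compare separation between handle top and slot plane
for n in im:
  for gap in(0,3,6,9,12):
    q=proj(n,[pp(-1.5,gap),pp(-1.5,gap+5),pp(-1.5,gap+50)]);print(n,gap,q.ravel())
print('obs top disc',s,t)
```

```text
handle top [ 534.44 -173.16  136.75] 3.8186947455433353 [-1.11 -0.04 49.93]
scene 0 [176.76 156.29 177.58 154.61 185.18 139.03]
scene 3 [177.25 155.28 178.07 153.6  185.71 137.96]
scene 6 [177.74 154.27 178.57 152.58 186.23 136.89]
scene 9 [178.24 153.26 179.07 151.56 186.75 135.81]
scene 12 [178.74 152.24 179.57 150.54 187.28 134.73]
top 0 [328.03 164.02 328.14 164.61 329.16 170.08]
top 3 [328.09 164.37 328.2  164.96 329.23 170.45]
top 6 [328.16 164.73 328.27 165.32 329.31 170.83]
top 9 [328.22 165.08 328.34 165.67 329.38 171.21]
top 12 [328.29 165.43 328.4  166.03 329.45 171.6 ]
obs top disc (186.75, 139.75) (329.0, 169.8)
```

View pics/k1.png

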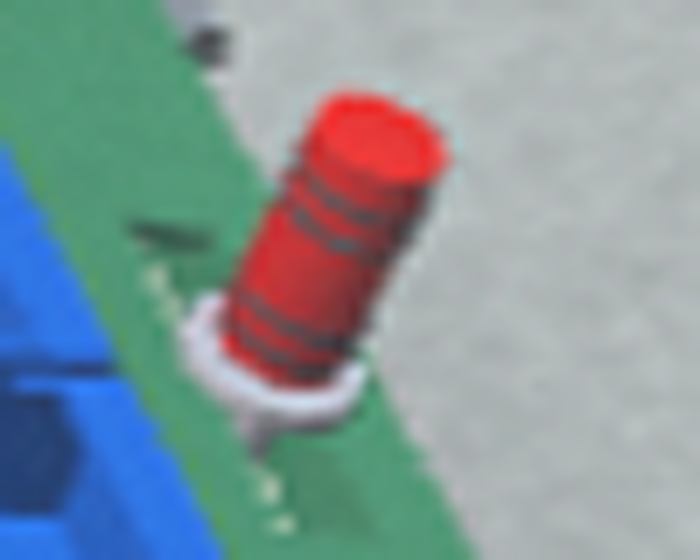

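Run:
```python
from h import *
a=cv2.imread('pics/a_scene.png').astype(int);b=cv2.imread('pics/j_scene.png').astype(int)
for n,(x,y,w,h) in dict(short=(362,298,30,35),socket=(280,168,40,42),nipple=(208,78,34,48)).items():
    print(n,np.abs(a-b)[y:y+h,x:x+w].mean())
s=sensors.observe();print(s['t'],s['force'],s['dq'].round(3))
print(order.sign_off())
```

```text
short 5.534285714285715
socket 5.82063492063492
nipple 13.167279411764707
16.35 [-0.47749717  0.04703006  0.30437513] [-0.007  0.001 -0.002  0.004 -0.     0.   ]
the job is handed in; nothing more can be done
None
```

The long red pin is through the slot and in the hidden hole, with its collar on the rail and the gripper well clear. I handed the job in at 16.4 s; it reported no verdict.

**How it went:** I gripped the red handle and lifted the pin until only its tip was still in the holder. Moving the gripper sideways against the hole's rim then tilted the pin to about 31–32°. I put it through the slot near the −y end and felt along the bar. The bar was hard at y ≈ −22, −14 and −7.5 mm, and the tip dropped in at y ≈ −1.5 mm. I pushed until about 13 N came back square to the rail, unloaded, opened the gripper and backed off.

**Last checks that agreed:**
- **Seating by camera:** the handle top triangulates to 49.9 mm above the rail, against 50 mm when fully seated. The two views' sight lines missed each other by 3.8 mm there.
- **Seating by arm position:** the pin went 29.5 mm past the bar surface, against 30 mm nominal.
- **Short pin and socket:** the before and after images show only noise-level change.

**Checks that disagreed or stayed open:**
- **Slot position:** the two cameras differed by about 4 mm across the slot. I moved the tip 3 mm downslope of the averaged position before going in, and it entered freely.
- **Grey patch under the collar:** the last picture shows one at its edge. I take it to be the shank seen through the open part of the slot, because both seating checks put the gap under about 1 mm.
- **Pipe nipple:** its image patch changed more than the others. The gripper is close beside it in that view; by eye it stands upright in the same place, but I did not measure it.

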